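# Finger planes from the honing rack back to their docks

## Robot

A 7-joint arm with a two-finger parallel gripper is mounted at the origin on a cart in front of the work surface, level with it; the furniture and walls round the work are solid. World frame = base frame: x ahead of the robot, y to its left, z up, the work surface at z = 0. Lengths are in mm, angles in rad, forces in N, time in s.
With the tool pointing down it reaches from about 400 to 750 mm from the base axis. Payload 19.5 kg.
Tool frame: the origin (TCP) lies on the centre line of the jaws, within the pads' length; the fingertips stand 17 mm ahead of it and the grasp point (between the pads) lies 2 mm behind it (env.nose_length is the distance from the TCP to the fingertips, in mm); z points along the fingers, y is the line along which they close (so a half turn about z gives the same grasp; the last joint's range is limited). The gripper opens to 85 mm and grips with 20 to 120 N. Pads are 22 mm wide; open, the fingers measure 114 mm over their backs; the gripper's body (76 mm by 85 mm) begins 54 mm behind the grasp point. The pads swing forward as they close: fully open they stand 13 mm farther back than shut.
Start: joints at [-1.159, 0.707, -0.028, 1.485, 0.022, 0.951, -0.075], TCP at [252.056, 516.783, 248.268] pointing down, gripper open.
Joint ranges: [-2.71, 2.71], [-0.32, 2.16], [-1.57, 1.52], [0, 2.45], [-1.46, 4.6], [0, 2.02], [-2.83, 2.83]. Speed limits (rad/s): [1.89, 1.89, 2.57, 2.57, 3.01, 3.01, 3.01].

## Interface

Orientations are given as a rotation vector (axis times angle).
In Python, from plant import env gives the robot as it stands. The module is installed in compiled form; this text tells all that it offers.
- The arm moves only by the tool apply_moves, never from a script. Its argument "steps" is a list of rows, each a list of 7 numbers: the shift along the world's x, y, z in m, then the turn, a rotation vector about the world's x, y, z in degrees, then the opening, from -1 (shut) to 1 (fully open). A call has 1 to 20 rows; each row shifts and turns the commanded pose from where the row before left it; what a row does not reach is not made up. A row lasts 1/10 s, in which the tool goes at most 50 mm and 8.59 degrees, less where a joint would pass 70% of its speed; a pose out of reach is approached as far as the arm can. A call is refused whole if a number of a shift passes 0.05 or a number of a turn 8.59, either way. A call with a gripper value outside its range is refused whole. The fingers move at their own pace and stop on an object; "newtons" is the grip in N (left out, the last holds). Time passes only in rows, so rows that do not move let the fingers close. It gives the time, the measured TCP pose, the force, the opening and the grip force at its end, in the units of the state.
- env.sense(): the state, without advancing time (a new reading comes with each control period).
- env.grab_frame(name): name is "scene" or "side" or "wrist"; returns (picture, depth): 480x640x3 uint8, red, green, blue; 480x640 float32, mm along the optical axis (not along the pixel's ray), 0 where there is no reading.
- env.get_calibration(name): a dict with "K" (3x3 intrinsics, pixels), "view" (4x4, takes a point from world to camera coordinates). Camera axes: x right, y up, looking along -z (the intrinsics and any distortion apply to the point x, -y, -z); pixel columns grow to the right and rows downward; lengths in mm; the calibration is good to about 2 mm. A picture is of the moment at which its call begins: read the wrist's pose just before it. get_calibration takes no time and is no camera call; for the wrist camera it gives the pose at the moment of the call.
- env.hand_in(): hands the job in; it is judged then, once.
The state is a dict: "t": time; "joints": joint angles; "qd": joint speeds; "joint_efforts": joint torques, N m; "ee_pos": TCP position; "ee_rot": TCP orientation; "contact_force": force on the tool from outside, world axes, zero at the start; "torque": the same for the moment, N m; "width": finger opening in mm; "gripper_force": force on a finger pad.
Only numpy, scipy, OpenCV 4.12 (cv2) and the standard library are available. Lean on these libraries where they do the work, as an engineer would, in place of code of your own. Each camera call takes 0.05 s, during which the arm holds its last target. There are 200 camera calls.

## Task

The four brass finger planes have been honed and stand in a row in the pale bench rack. Move every one to the dark dock in the other row whose recess is cut to its size, setting it down without dropping it, so that it sits upright and flat on the floor of the recess, either end forward. Do not push or knock over the oil bottle and the strop block that stand behind.

Things in the scene. Friction and masses are not known exactly. Their poses are not given: they have to be found in the camera images.
- plane_a_center (a point): smallest of four loose brass finger planes (oval body, arched cheeks, dark wedge): 32 mm long (x), 18 wide (y), 26 high (z). Point: its centre, half-way up. Flat cheeks to grip across y: the middle 17 mm of its length, nearly full height. It stands in a bay of the pale rack, end to end with the others, on a board 10 mm above the bench; fences 8 mm high part the bays
- dock_a_recess (a point): dark wooden dock of the smallest plane, the one with the smallest recess; four such fixed docks stand in a row (along x) in a low tray. Recess 41 mm long (x), 27 wide (y), 8 deep: 4.5 mm to spare all round. Point: centre of the recess floor, 12 mm above the bench. Dock 88 x 54 mm outside, rim 20 mm above the bench
- plane_b_center (a point): second smallest of four loose brass finger planes (oval body, arched cheeks, dark wedge): 45 mm long (x), 24 wide (y), 29 high (z). Point: its centre, half-way up. Flat cheeks to grip across y: the middle 24 mm of its length, nearly full height. It stands in a bay of the pale rack, end to end with the others, on a board 10 mm above the bench; fences 8 mm high part the bays
- dock_b_recess (a point): dark wooden dock of the second smallest plane, the one with the second smallest recess; four such fixed docks stand in a row (along x) in a low tray. Recess 54 mm long (x), 33 wide (y), 8 deep: 4.5 mm to spare all round. Point: centre of the recess floor, 12 mm above the bench. Dock 88 x 54 mm outside, rim 20 mm above the bench
- plane_c_center (a point): second largest of four loose brass finger planes (oval body, arched cheeks, dark wedge): 58 mm long (x), 30 wide (y), 32 high (z). Point: its centre, half-way up. Flat cheeks to grip across y: the middle 31 mm of its length, nearly full height. It stands in a bay of the pale rack, end to end with the others, on a board 10 mm above the bench; fences 8 mm high part the bays
- dock_c_recess (a point): dark wooden dock of the second largest plane, the one with the second largest recess; four such fixed docks stand in a row (along x) in a low tray. Recess 67 mm long (x), 39 wide (y), 8 deep: 4.5 mm to spare all round. Point: centre of the recess floor, 12 mm above the bench. Dock 88 x 54 mm outside, rim 20 mm above the bench
- plane_d_center (a point): largest of four loose brass finger planes (oval body, arched cheeks, dark wedge): 71 mm long (x), 36 wide (y), 35 high (z). Point: its centre, half-way up. Flat cheeks to grip across y: the middle 38 mm of its length, nearly full height. It stands in a bay of the pale rack, end to end with the others, on a board 10 mm above the bench; fences 8 mm high part the bays
- dock_d_recess (a point): dark wooden dock of the largest plane, the one with the largest recess; four such fixed docks stand in a row (along x) in a low tray. Recess 80 mm long (x), 45 wide (y), 8 deep: 4.5 mm to spare all round. Point: centre of the recess floor, 12 mm above the bench. Dock 88 x 54 mm outside, rim 20 mm above the bench
- oil_bottle_center (a point): brown oil bottle with a red cap, 44 mm in diameter, 155 mm high, standing loose on the towel behind the work; leave it alone. The point is its centre, half-way up
- strop_block_center (a point): black-faced wooden strop block standing on end, 39 x 53 mm, 150 mm high, loose on the towel behind the work; leave it alone. The point is its centre, half-way up

How it is judged (in metres and radians):
At the end, for the whole second after the job is handed in: Each of the four planes sits in the recess of its own size: centre within 8 mm of the recess's centre along and across it, standing on the recess floor to within 3 mm, upright to within 7 degrees; oil bottle and strop block still stand within 30 mm of where they were (x of plane_a_center in the frame of dock_a_recess between -0.008 and 0.008 m and y of plane_a_center in the frame of dock_a_recess between -0.008 and 0.008 m and z of plane_a_center in the frame of dock_a_recess between 0.01 and 0.016 m and angle between each of plane_a_center, plane_b_center, plane_c_center, plane_d_center's own z axis and vertical below 0.12 rad and x of plane_b_center in the frame of dock_b_recess between -0.008 and 0.008 m and y of plane_b_center in the frame of dock_b_recess between -0.008 and 0.008 m and z of plane_b_center in the frame of dock_b_recess between 0.0115 and 0.0175 m and x of plane_c_center in the frame of dock_c_recess between -0.008 and 0.008 m and y of plane_c_center in the frame of dock_c_recess between -0.008 and 0.008 m and z of plane_c_center in the frame of dock_c_recess between 0.013 and 0.019 m and x of plane_d_center in the frame of dock_d_recess between -0.008 and 0.008 m and y of plane_d_center in the frame of dock_d_recess between -0.008 and 0.008 m and z of plane_d_center in the frame of dock_d_recess between 0.0145 and 0.0205 m and not (distance of oil_bottle_center from where it was at the start of the episode above 0.03 m or angle between oil_bottle_center's own z axis and vertical above 0.3 rad) and not (distance of strop_block_center from where it was at the start of the episode above 0.03 m or angle between strop_block_center's own z axis and vertical above 0.3 rad)); the robot touches nothing.
It fails at once if a plane is dropped (it falls free of the fingers at over 0.8 m/s, a drop of some 35 mm) ((linear speed of plane_a above 0.8 m/s and contact force between plane_a and the fingers below 0.05 N) or (linear speed of plane_b above 0.8 m/s and contact force between plane_b and the fingers below 0.05 N) or (linear speed of plane_c above 0.8 m/s and contact force between plane_c and the fingers below 0.05 N) or (linear speed of plane_d above 0.8 m/s and contact force between plane_d and the fingers below 0.05 N)).
It fails at once if the oil bottle is knocked over or shifted by more than 30 mm (distance of oil_bottle_center from where it was at the start of the episode above 0.03 m or angle between oil_bottle_center's own z axis and vertical above 0.3 rad).
It fails at once if the strop block is knocked over or shifted by more than 30 mm (distance of strop_block_center from where it was at the start of the episode above 0.03 m or angle between strop_block_center's own z axis and vertical above 0.3 rad).
It also fails if it takes over 106 s, if anything falls off the work surface, if the arm or the gripper's body presses on something with over 40 N, if the wrist force passes 120 N, or if a joint passes its speed limit or range.

## Working session

There is one attempt and no reset: what is moved stays moved. The work goes in short steps, Python scripts to look and compute and a tool call to move; the robot and the scene stay as the last step left them, time stands still between calls to the robot, and variables do not carry over. Pictures are saved under pics/ and viewed, at most 14 in all, crops included, and the job is handed in when it is done.

Besides the shell and the picture viewer there is one more tool, called after "Request:" as name([rows], argument=value, ...), one row to a line, values as JSON. apply_moves: Moves the arm, as the interface text tells. Its arguments: {"type":"object","properties":{"steps":{"type":"array"},"newtons":{"type":"number"}},"required":["steps"]}

```bash
mkdir -p pics; python3 - <<'E'
from plant import env
import cv2,numpy as np
print(env.sense())
for n in ("scene","side"):
    im,d=env.grab_frame(n); cv2.imwrite(f"pics/{n}0.png",im[:,:,::-1]); np.savez(f"{n}0.npz",im=im,d=d,**env.get_calibration(n))
    c=env.get_calibration(n);print(n,c["K"],c["view"],c.keys())
E
```

```text
{'t': 0.0, 'joints': array([-1.15867835,  0.70713308, -0.02760826,  1.48496235,  0.0219996 ,
        0.95087968, -0.07547809]), 'qd': array([ 1.69417721e-04, -5.64352580e-04,  2.58926571e-04,  6.60169975e-05,
       -2.26548689e-04, -7.41646937e-04, -5.96841012e-04]), 'joint_efforts': array([-1.18304233e-03, -8.83230686e+01,  1.23404112e+00, -2.36161923e+01,
        1.67833449e-02,  6.67772867e-03, -1.19930425e-05]), 'ee_pos': array([251.9839885 , 516.59351966, 247.81887738]), 'ee_rot': array([-7.06685727e-01, -3.06086724e+00,  1.66546373e-03]), 'contact_force': array([-0.02401754, -0.98893757, -0.09456523]), 'torque': array([ 0.00196889,  0.04095998, -0.00062454]), 'gripper_force': 0.0, 'width': 85.34969529357949}
scene [[462.43652044   0.         318.00397406]
 [  0.         462.43652044 243.57015647]
 [  0.           0.           1.        ]] [[-4.23531530e-02  9.99100399e-01 -2.14532649e-03  1.29179881e+02]
 [-8.77030039e-01 -3.61497385e-02  4.79073593e-01  5.09866382e+02]
 [ 4.78565065e-01  2.21717930e-02  8.77772118e-01 -1.21575864e+03]
 [ 0.00000000e+00  0.00000000e+00  0.00000000e+00  1.00000000e+00]] dict_keys(['K', 'view'])
side [[560.24348188   0.         305.37665331]
 [  0.         560.24348188 243.9308142 ]
 [  0.           0.           1.        ]] [[-8.25529228e-01  5.64060021e-01  1.83789708e-02  5.62159991e+02]
 [-4.00589251e-01 -6.08599285e-01  6.84934422e-01  1.05124119e+02]
 [ 3.97529553e-01  5.58070967e-01  7.28372879e-01 -1.14835069e+03]
 [ 0.00000000e+00  0.00000000e+00  0.00000000e+00  1.00000000e+00]] dict_keys(['K', 'view'])
```

View pics/scene0.png

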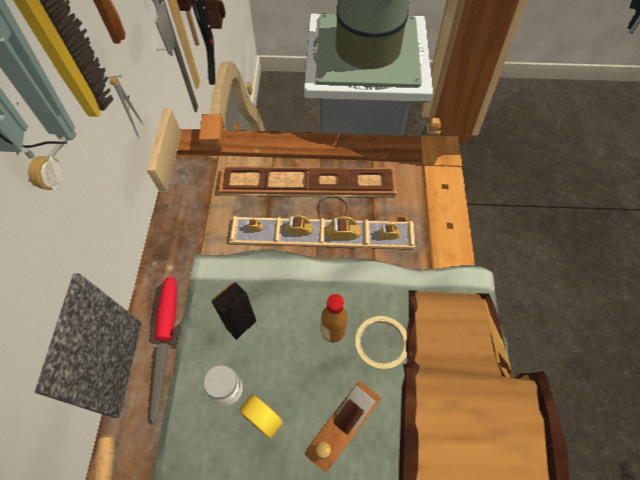

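View pics/side0.png

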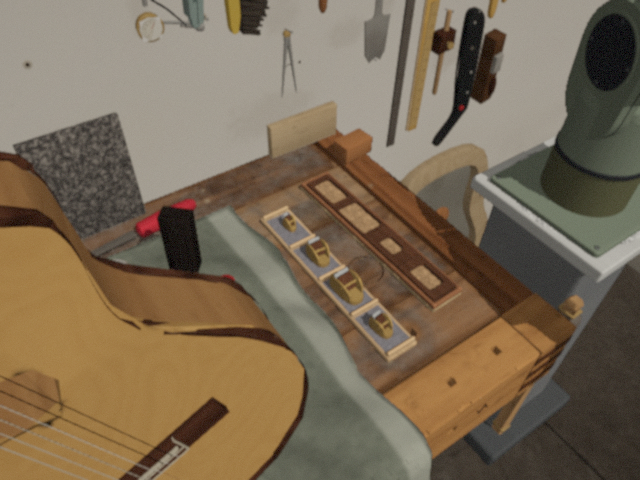

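The scene shows the dock row at rows ~170-190 (recesses at u≈244, 287, 328, 370) and the rack at row ~230 (planes at u≈254, 299, 342, 390). Bottle is at (334,318) and strop at (235,310). Next I measure the recess floors and planes.

```bash
cat > h.py <<'E'
import numpy as np,cv2
def cam(K,V,uv,z):
    """ray of pixels uv onto world plane z"""
    uv=np.atleast_2d(np.asarray(uv,float)); R=V[:3,:3];C=-R.T@V[:3,3]
    d=np.c_[(uv[:,0]-K[0,2])/K[0,0],-(uv[:,1]-K[1,2])/K[1,1],-np.ones(len(uv))]@R
    return C+d*((z-C[2])/d[:,2])[:,None]
def cloud(K,V,d):
    v,u=np.mgrid[:d.shape[0],:d.shape[1]]
    p=np.stack([(u-K[0,2])/K[0,0]*d,-(v-K[1,2])/K[1,1]*d,-d],-1)
    return (p-V[:3,3])@V[:3,:3]
def proj(K,V,P):
    p=np.atleast_2d(P)@V[:3,:3].T+V[:3,3]
    return np.c_[K[0,0]*p[:,0]/-p[:,2]+K[0,2],-K[1,1]*p[:,1]/-p[:,2]+K[1,2]]
E
python3 - <<'E'
from h import *
f=np.load("scene0.npz");im,d,K,V=[f[k] for k in("im","d","K","view")]
P=cloud(K,V,d)
print("bench z",np.median(P[200:210,260:300,2]), "docks", P[180,[244,287,328,370]].round(0).tolist())
hsv=cv2.cvtColor(im,cv2.COLOR_RGB2HSV)
print(hsv[180,[244,287,328,370]].tolist(), hsv[188,[244,287]].tolist())
crop=cv2.resize(im[155:255,205:425],None,fx=3.6,fy=3.6,interpolation=cv2.INTER_CUBIC);cv2.imwrite("pics/crop1.png",crop[:,:,::-1])
m=((hsv[...,2]>150)&(hsv[...,0]<30)).astype(np.uint8);m[:165]=0;m[192:]=0;m[:,:222]=0;m[:,396:]=0
n,l,s,c=cv2.connectedComponentsWithStats(m)
for i in range(1,n):
    if s[i,4]<60:continue
    cn=cv2.findContours((l==i).astype(np.uint8),0,1)[0][0][:,0]
    w=cam(K,V,cn,12)[:,:2].astype(np.float32); print(c[i].round(1),cv2.minAreaRect(w))
# planes: points above 22 mm
x,y,z=P[...,0],P[...,1],P[...,2]
m=((z>24)&(z<70)).astype(np.uint8);m[:195]=0;m[250:]=0;m[:,:225]=0;m[:,420:]=0
n,l,s,c=cv2.connectedComponentsWithStats(m)
for i in range(1,n):
    if s[i,4]<20:continue
    q=P[l==i];print("plane",c[i].round(1),s[i],q.min(0).round(0),q.max(0).round(0),q.mean(0).round(0))
for u,v in((334,330),(235,310)): print("obst",P[v,u].round())
E
```

```text
bench z -0.9213387272491129 docks [[443.0, -270.0, 13.0], [439.0, -178.0, 13.0], [436.0, -89.0, 13.0], [431.0, 2.0, 11.0]]
[[15, 130, 200], [16, 130, 212], [16, 128, 196], [16, 130, 196]] [[11, 160, 67], [10, 137, 67]]
[306.1 176.5] ((430.84259033203125, -132.11534118652344), (69.58968353271484, 381.100341796875), 2.3304283618927)
[244.  178.7] ((438.2635498046875, -270.9156188964844), (34.74174118041992, 63.1141357421875), 2.338602304458618)
[285.5 179.1] ((435.90802001953125, -181.02734375), (37.362064361572266, 76.0582275390625), 2.3389933109283447)
[369.  179.9] ((431.29632568359375, -0.5689296722412109), (26.604354858398438, 48.48887634277344), 2.3345608711242676)
[327.1 179.5] ((433.7111511230469, -91.36906433105469), (18.650667190551758, 34.69709014892578), 2.3376495838165283)
plane [298.3 223.5] [288 215  22  18 286] [ 543. -165.   24.] [ 575. -124.   45.] [ 561. -145.   35.]
plane [343.3 226.6] [331 216  28  21 401] [545. -80.  24.] [583. -25.  47.] [565. -55.  37.]
plane [253.5 223.2] [247 218  14  11 111] [ 551. -247.   24.] [ 571. -222.   37.] [ 562. -234.   31.]
plane [389.8 229.6] [382 223  17  14 176] [553.  22.  24.] [579.  54.  41.] [567.  37.  33.]
obst [793. -69.  84.]
obst [ 783. -227.  133.]
```

View pics/crop1.png

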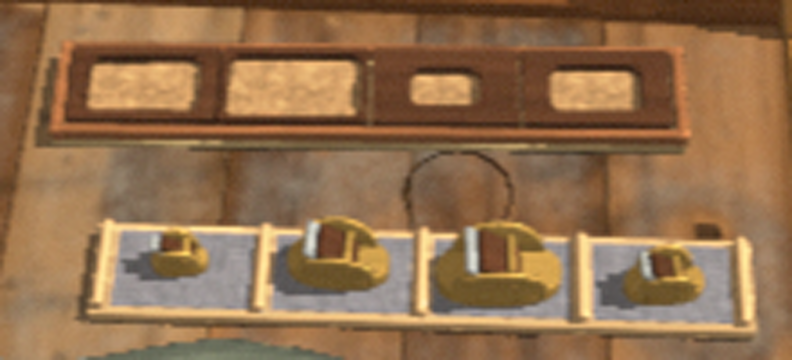

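The crop confirms the order along +y: recesses are c, d, a, b and planes are a, c, d, b. I now go over the work for a wrist view.

Request:
apply_moves([
  [0.014,-0.034,0.002,0,0,-3.5,1],
  [0.014,-0.034,0.002,0,0,-3.5,1],
  [0.014,-0.034,0.002,0,0,-3.5,1],
  [0.014,-0.034,0.002,0,0,-3.5,1],
  [0.014,-0.034,0.002,0,0,-3.5,1],
  [0.014,-0.034,0.002,0,0,-3.5,1],
  [0.014,-0.034,0.002,0,0,-3.5,1],
  [0.014,-0.034,0.002,0,0,-3.5,1],
  [0.014,-0.034,0.002,0,0,-3.5,1],
  [0.014,-0.034,0.002,0,0,-3.5,1],
  [0.014,-0.034,0.002,0,0,-3.5,1],
  [0.014,-0.034,0.002,0,0,-3.5,1],
  [0.014,-0.034,0.002,0,0,-3.5,1],
  [0.014,-0.034,0.002,0,0,-3.5,1],
  [0.014,-0.034,0.002,0,0,-3.5,1],
  [0.014,-0.034,0.002,0,0,-3.5,1],
  [0.014,-0.034,0.002,0,0,-3.5,1],
  [0.014,-0.034,0.002,0,0,-3,1],
  [0,0,0,0,0,0,1],
  [0,0,0,0,0,0,1],
])

```text
t: 2.1
ee_pos: [503.9, -95.5, 283.9]
ee_rot: [-2.193, -2.249, 0.001]
contact_force: [0.2, 0.2, 0.1]
width: 85.5
gripper_force: 0.0
```

```bash
python3 - <<'E'
from plant import env
import cv2,numpy as np
s=env.sense();print(s['t'],s['ee_pos'],s['ee_rot'],s['joints'])
c=env.get_calibration("wrist")
im,d=env.grab_frame("wrist"); cv2.imwrite("pics/w1.png",im[:,:,::-1]); np.savez("w1.npz",im=im,d=d,**c)
V=c["view"];print(c["K"],V.round(3).tolist(),"C",-V[:3,:3].T@V[:3,3])
E
```

```text
2.1 [503.88509586 -95.49502923 283.87405887] [-2.19253028e+00 -2.24891678e+00  7.20017121e-04] [ 1.24668131e-03  5.81233297e-01  2.21620858e-01  1.65442404e+00
 -1.51899368e-01  9.23715929e-01  3.04909537e-01]
[[409.60217555   0.         317.40831072]
 [  0.         409.60217555 242.38571278]
 [  0.           0.           1.        ]] [[1.0, 0.027, -0.001, -501.271], [-0.026, 0.951, -0.307, 155.922], [-0.007, 0.307, 0.952, -380.136], [0.0, 0.0, 0.0, 1.0]] C [502.47049985 -17.97972709 409.00861842]
```

View pics/w1.png

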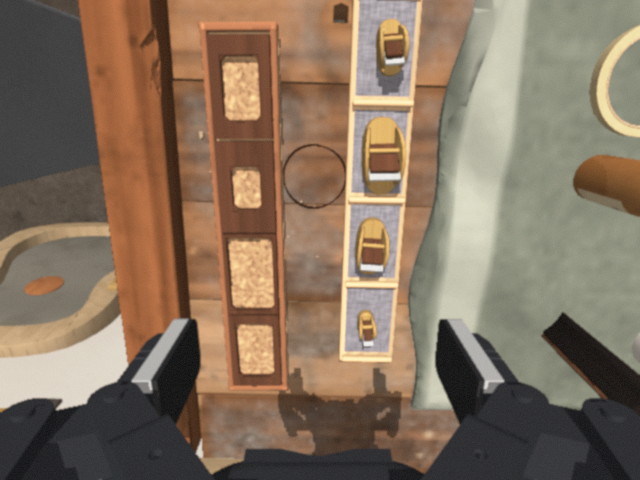

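The wrist view shows all four recesses (u≈240-255; v≈88, 188, 272, 349) and planes b, c/d, and a (u≈365-395; v≈47, 155, 247, 328). Measuring from it.

```bash
cat > m.py <<'E'
from h import *
def docks(im,K,V,roi):
    hsv=cv2.cvtColor(im,cv2.COLOR_RGB2HSV); u0,u1,v0,v1=roi
    m=np.zeros(im.shape[:2],np.uint8); m[v0:v1,u0:u1]=((hsv[...,2]>140)&(hsv[...,0]<30))[v0:v1,u0:u1]
    m=cv2.morphologyEx(m,cv2.MORPH_OPEN,np.ones((5,5)))
    for cn in cv2.findContours(m,0,1)[0]:
        if cv2.contourArea(cn)<200: continue
        c=cn[:,0]; q=cam(K,V,c,12); r=cam(K,V,c,20); a=np.deg2rad(1.5)
        R=np.array([[np.cos(a),np.sin(a)],[-np.sin(a),np.cos(a)]])
        q=q[:,:2]@R.T; r=r[:,:2]@R.T; C=(-V[:3,:3].T@V[:3,3])[:2]@R.T
        lo,hi=np.percentile(q,3,0),np.percentile(q,97,0); lo2,hi2=np.percentile(r,3,0),np.percentile(r,97,0)
        L=np.where(C<(lo+hi)/2,lo2,lo); H=np.where(C>(lo+hi)/2,hi2,hi)
        print("dock",((L+H)/2@R).round(1),"size",(H-L).round(1),"floor-only",((lo+hi)/2@R).round(1))
def planes(im,d,K,V,box,zmin=20):
    P=cloud(K,V,d); x,y,z=np.moveaxis(P,-1,0)
    m=((z>zmin)&(z<60)&(x>box[0])&(x<box[1])&(y>box[2])&(y<box[3])).astype(np.uint8)
    n,l,s,c=cv2.connectedComponentsWithStats(m)
    for i in range(1,n):
        if s[i,4]<60: continue
        q=P[l==i]; a,b=np.percentile(q,1,0),np.percentile(q,99,0)
        print("plane",c[i].round(),"mid",((a+b)/2).round(1),"ext",(b-a).round(1),"ztop",b[2].round(1),"rect",cv2.minAreaRect(q[:,:2].astype(np.float32)))
E
python3 - <<'E'
from m import *
f=np.load("w1.npz");im,d,K,V=[f[k] for k in("im","d","K","view")]
docks(im,K,V,(214,276,40,382)); planes(im,d,K,V,(520,605,-270,80))
f=np.load("scene0.npz");im,d,K,V=[f[k] for k in("im","d","K","view")]
planes(im,d,K,V,(520,605,-270,80))
E
```

```text
dock [ 440.5 -270.4] size [40.2 67. ] floor-only [ 440.1 -272.7]
dock [ 438.1 -181.4] size [46.1 79. ] floor-only [ 437.6 -182.7]
dock [ 401.  -208.1] size [ 22.1 215.2] floor-only [ 400.1 -208.9]
dock [435.2 -92. ] size [28.2 40.4] floor-only [434.7 -92.6]
dock [432.9  -3.3] size [33.8 50.2] floor-only [432.4  -3.4]
plane [392.  47.] mid [563.5  34.4  29.9] ext [23.9 38.7 19.5] ztop 39.6 rect ((563.60205078125, 35.08979034423828), (24.176515579223633, 42.70146942138672), 5.7472052574157715)
plane [383. 155.] mid [562.  -57.3  33. ] ext [34.9 66.6 24.9] ztop 45.4 rect ((562.5657958984375, -57.24554443359375), (36.05188751220703, 70.02771759033203), 2.809666872024536)
plane [372. 248.] mid [ 558.3 -146.7   31.2] ext [29.4 53.4 22.1] ztop 42.2 rect ((558.6688232421875, -146.82174682617188), (56.40331268310547, 30.358489990234375), 88.75391387939453)
plane [367. 331.] mid [ 559.6 -237.4   28.8] ext [17.6 24.7 14.8] ztop 36.2 rect ((559.8214721679688, -237.74081420898438), (18.156835556030273, 25.992877960205078), 3.9711310863494873)
plane [299. 224.] mid [ 560.  -144.1   31.9] ext [30.2 52.4 23.5] ztop 43.7 rect ((559.7001953125, -143.54798889160156), (56.212886810302734, 32.24372100830078), 85.43927764892578)
plane [343. 228.] mid [564.  -54.2  33.1] ext [35.9 66.1 25.6] ztop 45.9 rect ((564.01513671875, -54.26157760620117), (70.27828216552734, 38.1161003112793), 89.52938842773438)
plane [254. 224.] mid [ 560.9 -234.2   28.6] ext [18.4 26.3 16.3] ztop 36.8 rect ((560.6549072265625, -232.9903564453125), (19.189393997192383, 28.427824020385742), 5.8477325439453125)
plane [389. 230.] mid [565.8  37.9  30. ] ext [24.5 38.3 19.6] ztop 39.8 rect ((565.7278442382812, 38.127647399902344), (24.912803649902344, 41.62627029418945), 9.602346420288086)
```

Request:
apply_moves([
  [0.015,0.01,-0.038,0,0,0,1],
  [0.015,0.01,-0.038,0,0,0,1],
  [0.015,0.01,-0.038,0,0,0,1],
  [0.013,0.007,-0.036,0,0,0,1],
  [0,0,0,0,0,0,1],
  [0,0,0,0,0,0,1],
])

```text
t: 2.75
ee_pos: [561.6, -57.7, 134.7]
ee_rot: [-2.19, -2.251, 0.001]
contact_force: [0.9, -0.9, -0.0]
width: 85.5
gripper_force: 0.0
```

```bash
cat > look.py <<'E'
import sys
from plant import env
from m import *
def look(name,box,L,zmin=13):
    s=env.sense();c=env.get_calibration("wrist");im,d=env.grab_frame("wrist");K,V=c["K"],c["view"]
    cv2.imwrite(f"pics/{name}.png",im[:,:,::-1]);np.savez(f"{name}.npz",im=im,d=d,K=K,view=V)
    C=-V[:3,:3].T@V[:3,3];print("t",s['t'].__round__(2),"tcp",s['ee_pos'].round(1),"rot",s['ee_rot'].round(3),"cam",C.round(1))
    P=cloud(K,V,d);x,y,z=np.moveaxis(P,-1,0)
    hsv=cv2.cvtColor(im,cv2.COLOR_RGB2HSV)
    m=((z>zmin)&(z<60)&(x>box[0])&(x<box[1])&(y>box[2])&(y<box[3])).astype(np.uint8)
    n,l,st,ce=cv2.connectedComponentsWithStats(m);i=1+st[1:,4].argmax();q=P[l==i]
    a,b=np.percentile(q,.3,0),np.percentile(q,99.7,0)
    print("n",len(q),"lo",a.round(1),"hi",b.round(1),"mid",((a+b)/2).round(1),"nearend centre y",(b[1]-L/2).round(1))
    # yaw/centre line from cheeks: per y-slice mid x
    ys=np.linspace(a[1]+.3*(b[1]-a[1]),a[1]+.7*(b[1]-a[1]),9)
    w=[(yy,(t:=q[abs(q[:,1]-yy)<2,0]).min(),t.max()) for yy in ys]
    w=np.array(w);print("slices",w.round(1).tolist(),"lo slope",np.polyfit(w[:,0],w[:,1],1)[0].round(3),"hi slope",np.polyfit(w[:,0],w[:,2],1)[0].round(3))
E
python3 - <<'E'
from look import *
print(env.nose_length)
look("d1",(535,592,-100,-15),71,20)
look("d2",(535,592,-98,-18),71,13)
E
```

```text
17.0
t 2.75 tcp [561.6 -57.7 134.7] rot [-2.190e+00 -2.251e+00  1.000e-03] cam [560.1  19.8 259.8]
n 5918 lo [545.  -91.5  20.4] hi [580.3 -22.8  45.6] mid [562.6 -57.1  33. ] nearend centre y -58.3
slices [[-70.9, 546.0, 580.7], [-67.4, 545.5, 580.5], [-64.0, 545.0, 580.8], [-60.6, 545.0, 580.6], [-57.1, 544.9, 580.3], [-53.7, 544.9, 580.2], [-50.3, 544.8, 580.0], [-46.8, 544.7, 579.9], [-43.4, 544.7, 579.3]] lo slope -0.039 hi slope -0.047
t 2.8 tcp [562.  -58.1 135.6] rot [2.191e+00 2.250e+00 1.000e-03] cam [560.2  19.4 260.7]
n 6226 lo [541.6 -97.9  13.4] hi [585.  -22.3  45.5] mid [563.3 -60.1  29.5] nearend centre y -57.8
slices [[-75.2, 546.9, 580.0], [-71.4, 545.9, 580.6], [-67.7, 545.4, 581.0], [-63.9, 545.4, 580.8], [-60.1, 544.8, 580.6], [-56.3, 544.8, 580.3], [-52.6, 544.7, 580.1], [-48.8, 544.6, 580.0], [-45.0, 545.0, 579.9]] lo slope -0.058 hi slope -0.02
```

View pics/d1.png

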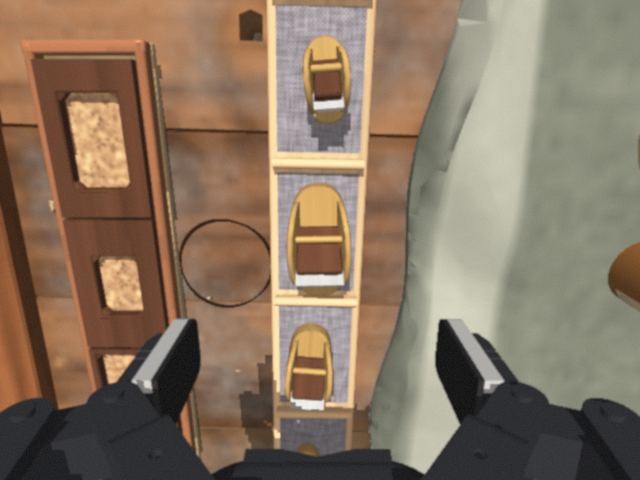

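Plane d (≈(318,240)) sits centred under the jaws: centre (562.7, −57.8), yaw about 2°. Descend and grip.

Request:
apply_moves([
  [0.001,0,-0.035,0,0,0,1],
  [0,0,-0.032,0,0,0,1],
  [0,0,-0.02,0,0,0,1],
  [0,0,-0.01,0,0,0,1],
  [0,0,0,0,0,0,1],
  [0,0,0,0,0,0,-1],
  [0,0,0,0,0,0,-1],
  [0,0,0,0,0,0,-1],
  [0,0,0,0,0,0,-1],
  [0,0,0,0,0,0,-1],
  [0,0,0,0,0,0,-1],
  [0,0,0,0,0,0,-1],
  [0,0,0,0,0,0,-1],
], newtons=50)

```text
t: 4.15
ee_pos: [563.3, -58.2, 38.2]
ee_rot: [2.192, 2.25, 0.001]
contact_force: [-1.9, -0.2, 12.7]
width: 34.6
gripper_force: 50.2
```

```bash
python3 - <<'E'
from m import *
f=np.load("d1.npz");im,d,K,V=[f[k] for k in("im","d","K","view")]
docks(im,K,V,(60,135,85,320))
E
```

```text
dock [434.7 -91.6] size [26.3 40.4] floor-only [432.8 -93.1]
dock [398.9 -87.2] size [19.2 64.8] floor-only [396.4 -88.5]
dock [433.1  -3.8] size [33.9 49.4] floor-only [431.3  -3.8]
```

Request:
apply_moves([
  [0,0,0.008,0,0,0,-1],
  [0,0,0.02,0,0,0,-1],
  [0,0,0.03,0,0,0,-1],
  [-0.01,-0.01,0.01,0,0,0,-1],
  [-0.025,-0.025,0,0,0,0,-1],
  [-0.03,-0.03,0,0,0,0,-1],
  [-0.03,-0.03,0,0,0,0,-1],
  [-0.02,-0.018,0,0,0,0,-1],
  [-0.01,-0.01,0,0,0,0,-1],
  [0,0,0,0,0,0,-1],
  [0,0,0,0,0,0,-1],
])

```text
t: 5.25
ee_pos: [438.6, -180.7, 105.3]
ee_rot: [2.192, 2.251, 0.001]
contact_force: [-0.3, 0.7, -2.2]
width: 35.0
gripper_force: 50.8
```

```bash
python3 - <<'E'
from look import *
look("e1",(420,456,-240,-120),71,30)
E
```

```text
t 5.25 tcp [ 438.6 -180.7  105.3] rot [2.192e+00 2.251e+00 1.000e-03] cam [ 436.9 -103.2  230.4]Traceback (most recent call last):
  File "<stdin>", line 2, in <module>
  File "look.py", line 11, in look
    n,l,st,ce=cv2.connectedComponentsWithStats(m);i=1+st[1:,4].argmax();q=P[l==i]
                                                      ~~~~~~~~~~~~~~~^^
ValueError: attempt to get argmax of an empty sequence
```

View pics/e1.png

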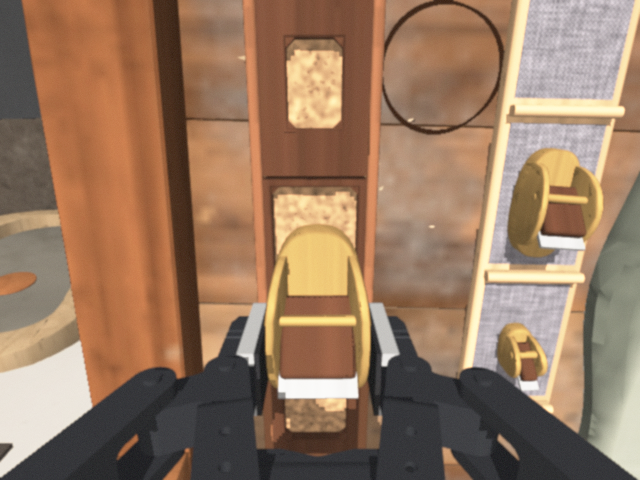

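Plane d is level in the jaws above its recess, which shows above (v≈187) and below it (v≈430). I'll check plane-versus-recess offsets.

```bash
python3 - <<'E'
from m import *
f=np.load("e1.npz");im,d,K,V=[f[k] for k in("im","d","K","view")]
P=cloud(K,V,d);x,y,z=np.moveaxis(P,-1,0)
m=(z>68)&(z<120)&(x>415)&(x<460)&(y>-230)&(y<-130)
m[:, :262]=0;m[:,374:]=0;m[398:]=0
q=P[m];print(np.percentile(q,1,0),np.percentile(q,99,0))
e=q[q[:,1]>np.percentile(q[:,1],97)];print("near end x,y,z",e.mean(0), e[:,1].max()," centre y",np.percentile(q[:,1],99.7)-35.5)
# recess +y floor edge / rim
hsv=cv2.cvtColor(im,cv2.COLOR_RGB2HSV);fl=(hsv[...,2]>140)&(hsv[...,0]<30)
for u in(290,300,330,340):
    r=np.where(fl[180:240,u])[0]+180; print(u,r.min(),cam(K,V,[u,r.min()],12).round(1),cam(K,V,[u,r.min()],20).round(1))
for v in(200,210,220):
    r=np.where(fl[v,262:372])[0]+262; print(v,r.min(),r.max(),cam(K,V,[[r.min(),v],[r.max(),v]],12).round(1).tolist())
for v in(405,415,425):
    r=np.where(fl[v,262:372])[0]+262; print(v,r.min(),r.max(),cam(K,V,[[r.min(),v],[r.max(),v]],12).round(1).tolist())
col=np.where(fl[398:445,315])[0]+398;print(col.max(),cam(K,V,[315,col.max()],12))
E
```

```text
[ 421.63500309 -197.3190531    81.52332637] [ 456.68722197 -145.09640979  116.98820659]
near end x,y,z [ 438.3545032  -145.4653907    85.25021386] -144.3855632035833  centre y -180.2958103827871
290 188 [[ 423.3 -143.4   12. ]] [[ 423.8 -142.    20. ]]
300 190 [[ 428.7 -144.4   12. ]] [[ 429.  -142.9   20. ]]
330 188 [[ 444.8 -142.8   12. ]] [[ 444.5 -141.4   20. ]]
340 188 [[ 450.2 -142.7   12. ]] [[ 449.7 -141.2   20. ]]
200 262 371 [[408.2, -150.4, 12.0], [467.3, -148.8, 12.0]]
210 262 371 [[408.1, -156.0, 12.0], [467.7, -154.3, 12.0]]
220 262 371 [[408.1, -161.6, 12.0], [468.0, -159.9, 12.0]]
405 286 346 [[421.8, -284.0, 12.0], [460.4, -282.9, 12.0]]
415 290 344 [[424.5, -291.8, 12.0], [459.5, -290.8, 12.0]]
425 270 344 [[411.5, -300.1, 12.0], [459.9, -298.7, 12.0]]
430 [[ 440.99571737 -303.30742143   12.        ]]
```

Request:
apply_moves([
  [-0.001,-0.001,-0.02,0,0,0,-1],
  [0,0,-0.02,0,0,0,-1],
  [0,0,-0.012,0,0,0,-1],
  [0,0,-0.008,0,0,0,-1],
  [0,0,-0.004,0,0,0,-1],
  [0,0,0,0,0,0,-1],
  [0,0,0,0,0,0,-1],
])

```text
t: 6.0
ee_pos: [437.3, -182.2, 41.7]
ee_rot: [2.192, 2.25, 0.0]
contact_force: [0.1, 0.6, -2.6]
width: 35.0
gripper_force: 50.7
```

```bash
python3 - <<'E'
from h import *
f=np.load("e1.npz");P=cloud(f["K"],f["view"],f["d"]);print(P[300,[60,120,170]].round(0),P[60,[60,120,170]].round(0))
E
```

```text
[[ -36. -456. -467.]
 [ 316. -220.   -3.]
 [ 348. -219.   -3.]] [[302. -82.  -3.]
 [333. -81.  -3.]
 [352. -78. -26.]]
```

Request:
apply_moves([
  [0,0.0005,-0.0012,0,0,0,-1],
  [0,0,-0.0005,0,0,0,-1],
  [0,0,0,0,0,0,-1],
  [0,0,0,0,0,0,-1],
])

```text
t: 6.4
ee_pos: [437.3, -181.7, 40.1]
ee_rot: [2.192, 2.25, 0.001]
contact_force: [-0.7, 0.6, 9.8]
width: 34.5
gripper_force: 52.1
```

Contact with the floor; release, rise, and go over plane c.

Request:
apply_moves([
  [0,0,0,0,0,0,0.3],
  [0,0,0,0,0,0,0.3],
  [0,0,0,0,0,0,0.3],
  [0,0,0,0,0,0,0.3],
  [0,0,0.01,0,0,0,0.3],
  [0,0,0.025,0,0,0,0.3],
  [0,0,0.03,0,0,0,0.4],
  [0.01,0.005,0.02,0,0,0,1],
  [0.03,0.008,0.01,0,0,0,1],
  [0.03,0.008,0,0,0,0,1],
  [0.03,0.008,0,0,0,0,1],
  [0.015,0.005,0,0,0,0,1],
  [0.0055,0,0,0,0,0,1],
  [0,0,0,0,0,0,1],
  [0,0,0,0,0,0,1],
])

```text
t: 7.9
ee_pos: [556.7, -148.3, 134.8]
ee_rot: [-2.193, -2.249, 0.001]
contact_force: [-0.6, -0.1, -0.5]
width: 85.5
gripper_force: 0.0
```

```bash
python3 - <<'E'
from look import *
look("c1",(535,585,-186,-104),58,20)
E
```

```text
t 7.9 tcp [ 556.7 -148.3  134.8] rot [-2.193e+00 -2.249e+00  1.000e-03] cam [555.2 -70.8 259.9]
n 3933 lo [ 543.8 -175.2   20.1] hi [ 573.6 -119.3   42.6] mid [ 558.7 -147.2   31.3] nearend centre y -148.3
slices [[-158.4, 543.7, 572.8], [-155.6, 543.7, 573.2], [-152.8, 543.8, 573.1], [-150.0, 543.8, 573.5], [-147.2, 543.7, 573.4], [-144.4, 543.7, 573.7], [-141.6, 543.9, 573.7], [-138.8, 543.9, 573.6], [-136.0, 544.6, 573.6]] lo slope 0.026 hi slope 0.036
```

View pics/c1.png

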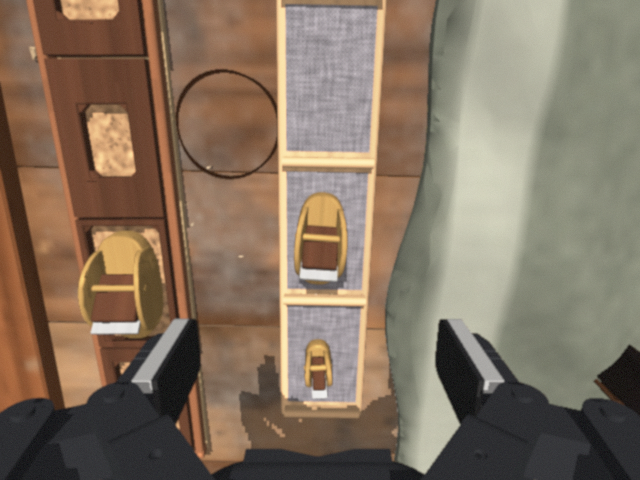

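Plane d sits in its dock at (122,285); plane c is under the jaws, yaw ≈ −1.8°. Grip c and carry it over its dock.

Request:
apply_moves([
  [0.002,0,-0.035,0,0,-3,1],
  [0,0,-0.032,0,0,0,1],
  [0,0,-0.02,0,0,0,1],
  [0,0,-0.01,0,0,0,1],
  [0,0,0,0,0,0,1],
  [0,0,0,0,0,0,-1],
  [0,0,0,0,0,0,-1],
  [0,0,0,0,0,0,-1],
  [0,0,0,0,0,0,-1],
  [0,0,0,0,0,0,-1],
  [0,0,0,0,0,0,-1],
  [0,0,0,0,0,0,-1],
  [0,0,0,0,0,0,-1],
  [0,0,0,0,0,0,-1],
])

```text
t: 9.35
ee_pos: [559.7, -147.7, 38.3]
ee_rot: [2.25, 2.192, 0.001]
contact_force: [-2.1, -0.1, 10.9]
width: 28.9
gripper_force: 49.9
```

Request:
apply_moves([
  [0,0,0.008,0,0,0,-1],
  [0,0,0.02,0,0,0,-1],
  [0,0,0.03,0,0,0,-1],
  [-0.01,-0.01,0.01,0,0,1,-1],
  [-0.025,-0.025,0,0,0,1,-1],
  [-0.03,-0.03,0,0,0,1,-1],
  [-0.03,-0.03,0,0,0,0,-1],
  [-0.015,-0.018,0,0,0,0,-1],
  [-0.008,-0.009,0,0,0,0,-1],
  [0,0,0,0,0,0,-1],
  [0,0,0,0,0,0,-1],
])

```text
t: 10.45
ee_pos: [442.1, -269.0, 105.5]
ee_rot: [-2.191, -2.251, -0.001]
contact_force: [0.9, 0.2, -1.2]
width: 28.7
gripper_force: 49.8
```

```bash
cat > hold.py <<'E'
from plant import env
from m import *
def hold(name,L):
    s=env.sense();c=env.get_calibration("wrist");im,d=env.grab_frame("wrist");K,V=c["K"],c["view"]
    cv2.imwrite(f"pics/{name}.png",im[:,:,::-1]);np.savez(f"{name}.npz",im=im,d=d,K=K,view=V)
    t=s['ee_pos'];print("t",round(s['t'],2),"tcp",t.round(1),"rot",s['ee_rot'].round(3),"w",round(s['width'],1))
    P=cloud(K,V,d);x,y,z=np.moveaxis(P,-1,0)
    m=(z>t[2]-30)&(z<t[2]+15)&(abs(x-t[0])<s['width']/2+1)&(y>t[1])&(y<t[1]+50)
    q=P[m];print("n",len(q),"near end y",np.percentile(q[:,1],99.5).round(1),"centre y",(np.percentile(q[:,1],99.5)-L/2).round(1),"x mid",((np.percentile(q[:,0],1)+np.percentile(q[:,0],99))/2).round(1))
    hsv=cv2.cvtColor(im,cv2.COLOR_RGB2HSV);fl=(hsv[...,2]>140)&(hsv[...,0]<30)&(abs(z-12)<5)&(abs(x-t[0])<35)&(y>t[1])&(y<t[1]+50)
    v,u=np.where(fl);g=cam(K,V,np.c_[u,v],12);r=cam(K,V,np.c_[u,v],20)
    if len(u): print("floor n",len(u),"x",np.percentile(g[:,0],[1,99]).round(1),"y edge z12/z20",np.percentile(g[:,1],99).round(1),np.percentile(r[:,1],99).round(1),"-> centre y",(np.percentile(r[:,1],99)-(L+9)/2).round(1))
E
python3 - <<'E'
from hold import *
hold("e2",58)
E
```

```text
t 10.45 tcp [ 442.1 -269.   105.5] rot [-2.191e+00 -2.251e+00 -1.000e-03] w 28.7
n 7619 near end y -239.7 centre y -268.7 x mid 442.2
floor n 4849 x [406.9 472.9] y edge z12/z20 -219.3 -218.3 -> centre y -251.8
```

Request:
apply_moves([
  [-0.0016,-0.0017,-0.02,0,0,0,-1],
  [0,0,-0.02,0,0,0,-1],
  [0,0,-0.012,0,0,0,-1],
  [0,0,-0.008,0,0,0,-1],
  [0,0,-0.004,0,0,0,-1],
  [0,0,-0.001,0,0,0,-1],
  [0,0,-0.0005,0,0,0,-1],
  [0,0,0,0,0,0,-1],
  [0,0,0,0,0,0,-1],
])

```text
t: 11.4
ee_pos: [440.1, -271.5, 40.4]
ee_rot: [2.192, 2.25, 0.0]
contact_force: [-0.1, -0.6, -1.8]
width: 28.4
gripper_force: 49.8
```

Request:
apply_moves([
  [0,0.0005,-0.0006,0,0,0,-1],
  [0,0,-0.0004,0,0,0,-1],
  [0,0,0,0,0,0,-1],
])

```text
t: 11.7
ee_pos: [440.1, -271.5, 40.3]
ee_rot: [2.192, 2.249, -0.0]
contact_force: [-4.4, 0.1, 24.9]
width: 28.6
gripper_force: 53.0
```

Request:
apply_moves([
  [0,0,0,0,0,0,0.2],
  [0,0,0,0,0,0,0.2],
  [0,0,0,0,0,0,0.2],
  [0,0,0,0,0,0,0.2],
  [0,0,0.01,0,0,0,0.2],
  [0,0,0.025,0,0,0,0.2],
  [0,0,0.03,0,0,0,0.4],
  [0.01,0.005,0.02,0,0,0,1],
  [0.03,0.008,0.01,0,0,0,1],
  [0.03,0.008,0,0,0,0,1],
  [0.03,0.008,0,0,0,0,1],
  [0.015,0.004,0,0,0,0,1],
  [0.005,0,0,0,0,0,1],
  [0,0,0,0,0,0,1],
  [0,0,0,0,0,0,1],
])

```text
t: 13.2
ee_pos: [559.0, -238.5, 134.3]
ee_rot: [-2.193, -2.249, 0.001]
contact_force: [-0.4, -0.2, 0.6]
width: 85.5
gripper_force: 0.0
```

```bash
python3 - <<'E'
from look import *
look("a1",(538,582,-275,-200),32,20)
E
```

```text
t 13.2 tcp [ 559.  -238.5  134.3] rot [-2.193e+00 -2.249e+00  1.000e-03] cam [ 557.6 -161.   259.4]
n 1233 lo [ 550.3 -251.4   20.9] hi [ 568.6 -225.1   36.7] mid [ 559.4 -238.3   28.8] nearend centre y -241.1
slices [[-243.5, 551.7, 568.8], [-242.2, 551.0, 568.8], [-240.9, 551.0, 568.7], [-239.6, 551.0, 568.7], [-238.3, 551.0, 568.5], [-236.9, 551.0, 568.5], [-235.6, 551.0, 568.5], [-234.3, 550.2, 568.4], [-233.0, 550.2, 568.4]] lo slope -0.109 hi slope -0.041
```

View pics/a1.png

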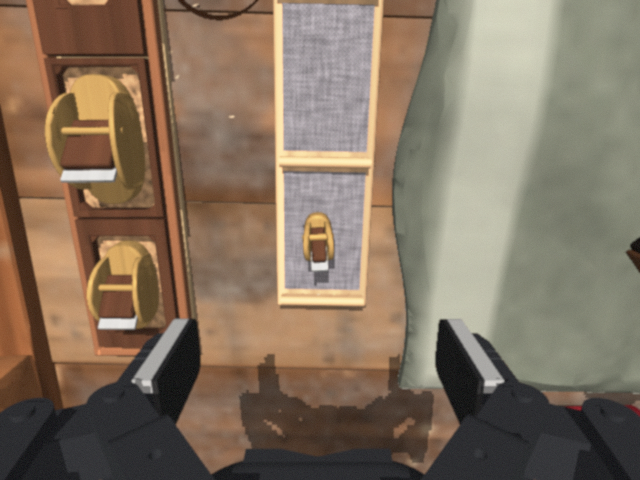

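Planes d (95,135) and c (125,285) sit in their docks; plane a is at (318,240). I refine its centre from the brass mask.

```bash
python3 - <<'E'
from m import *
f=np.load("a1.npz");im,d,K,V=[f[k] for k in("im","d","K","view")]
P=cloud(K,V,d)
for v in (208,210,211,212,213,214,216,220): print(v,im[v,318],P[v,318].round(1))
hsv=cv2.cvtColor(im,cv2.COLOR_RGB2HSV)
m=((hsv[...,1]>110)&(hsv[...,2]>60)).astype(np.uint8);m[:200]=0;m[285:]=0;m[:,295:]*=1;m[:,:293]=0;m[:,345:]=0
cn=max(cv2.findContours(m,0,1)[0],key=cv2.contourArea)[:,0];print(cn.min(0),cn.max(0))
t=cn[cn[:,1].argmin()];print(cam(K,V,t,10),cam(K,V,t,18))
q=P[(P[...,2]>13)&(abs(P[...,0]-559.5)<12)&(abs(P[...,1]+239)<22)];
for z in(13,15,17,19): print(z,np.percentile(q[q[:,2]>z],[.5,99.5],axis=0)[:,1])
E
```

```text
208 [158 151 154] [ 559.3 -219.3    9.4]
210 [150 143 144] [ 559.3 -220.2   10.9]
211 [152 138 131] [ 559.3 -221.4    8.8]
212 [163 134 105] [ 559.3 -221.1   12.5]
213 [176 141  91] [ 559.3 -221.    15.6]
214 [196 154  91] [ 559.3 -221.2   17.3]
216 [241 204 121] [ 559.3 -221.8   19.7]
220 [220 175 104] [ 559.4 -224.6   18.8]
[303 213] [333 260]
[[ 556.84328709 -222.41426405   10.        ]] [[ 556.86744602 -220.44456774   18.        ]]
13 [-250.0331641  -221.79564094]
15 [-250.04093722 -221.88654484]
17 [-250.05113944 -222.244623  ]
19 [-250.02490516 -224.25163628]
```

Request:
apply_moves([
  [0.0005,0.001,-0.035,0,0,1,1],
  [0,0,-0.032,0,0,0,1],
  [0,0,-0.02,0,0,0,1],
  [0,0,-0.01,0,0,0,1],
  [0,0,0,0,0,0,1],
  [0,0,0,0,0,0,-1],
  [0,0,0,0,0,0,-1],
  [0,0,0,0,0,0,-1],
  [0,0,0,0,0,0,-1],
  [0,0,0,0,0,0,-1],
  [0,0,0,0,0,0,-1],
  [0,0,0,0,0,0,-1],
  [0,0,0,0,0,0,-1],
  [0,0,0,0,0,0,-1],
  [0,0,0,0,0,0,-1],
])

```text
t: 14.75
ee_pos: [560.6, -237.0, 37.6]
ee_rot: [2.172, 2.269, 0.0]
contact_force: [-1.6, 0.5, 6.3]
width: 16.6
gripper_force: 48.9
```

Request:
apply_moves([
  [0,0,0.008,0,0,0,-1],
  [0,0,0.02,0,0,0,-1],
  [0,0,0.03,0,0,0,-1],
  [-0.01,0.01,0.01,0,0,-1,-1],
  [-0.025,0.03,0,0,0,0,-1],
  [-0.03,0.035,0,0,0,0,-1],
  [-0.03,0.035,0,0,0,0,-1],
  [-0.02,0.025,0,0,0,0,-1],
  [-0.01,0.01,0,0,0,0,-1],
  [0,0,0,0,0,0,-1],
  [0,0,0,0,0,0,-1],
])

```text
t: 15.85
ee_pos: [436.1, -92.3, 105.4]
ee_rot: [2.192, 2.25, 0.001]
contact_force: [0.1, -0.2, -1.1]
width: 16.4
gripper_force: 49.1
```

```bash
python3 - <<'E'
from hold import *
hold("e3",32)
E
```

```text
t 15.85 tcp [436.1 -92.3 105.4] rot [2.192e+00 2.250e+00 1.000e-03] w 16.4
n 2968 near end y -76.7 centre y -92.7 x mid 436.1
floor n 3471 x [401.  468.1] y edge z12/z20 -43.7 -42.7 -> centre y -63.2
```

View pics/e3.png

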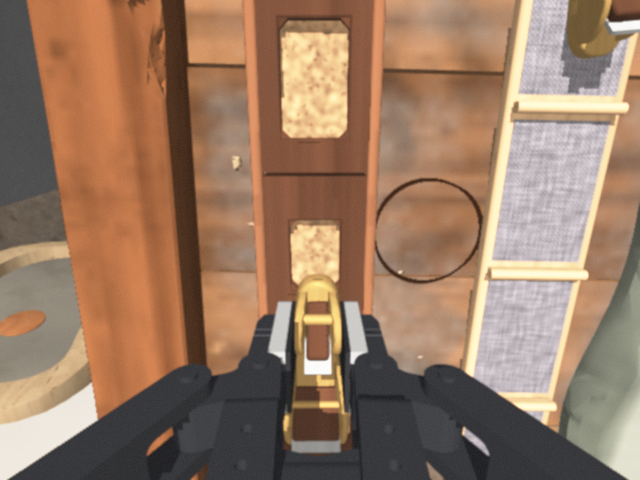

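Plane a is held level; its recess shows at u 291–339 with its edge at v≈222, and dock b is fully seen (u 281–349, v 20–138).

```bash
python3 - <<'E'
from m import *
f=np.load("e3.npz");K,V=f["K"],f["view"]
print(cam(K,V,[[291,250],[339,250],[315,222]],12).round(1).tolist());print(cam(K,V,[[291,250],[339,250],[315,222]],20).round(1).tolist())
docks(f["im"],K,V,(274,356,8,150))
E
```

```text
[[421.7, -90.4, 12.0], [448.8, -89.6, 12.0], [434.8, -73.7, 12.0]]
[[422.2, -87.6, 20.0], [448.3, -86.9, 20.0], [434.8, -71.5, 20.0]]
dock [432.3  -1.4] size [32.9 53.7] floor-only [432.6  -1.6]
```

Request:
apply_moves([
  [-0.001,0.0003,-0.02,0,0,0,-1],
  [0,0,-0.02,0,0,0,-1],
  [0,0,-0.012,0,0,0,-1],
  [0,0,-0.008,0,0,0,-1],
  [0,0,-0.004,0,0,0,-1],
  [0,0,-0.001,0,0,0,-1],
  [0,0,-0.0005,0,0,0,-1],
  [0,0,0,0,0,0,-1],
  [0,0,0,0,0,0,-1],
])

```text
t: 16.8
ee_pos: [434.6, -91.6, 39.9]
ee_rot: [2.192, 2.25, 0.0]
contact_force: [-0.1, 0.4, -1.7]
width: 16.4
gripper_force: 49.1
```

Request:
apply_moves([
  [0.0003,-0.0003,-0.0006,0,0,0,-1],
  [0,0,-0.0004,0,0,0,-1],
  [0,0,0,0,0,0,-1],
])

```text
t: 17.1
ee_pos: [434.8, -91.8, 39.4]
ee_rot: [2.192, 2.25, 0.001]
contact_force: [-3.2, 1.7, 24.8]
width: 16.4
gripper_force: 52.2
```

Request:
apply_moves([
  [0,0,0,0,0,0,0],
  [0,0,0,0,0,0,0],
  [0,0,0,0,0,0,0],
  [0,0,0,0,0,0,0],
  [0,0,0.01,0,0,0,0],
  [0,0,0.025,0,0,0,0],
  [0,0,0.03,0,0,0,0.4],
  [0.01,0.01,0.02,0,0,0,1],
  [0.03,0.03,0.01,0,0,0,1],
  [0.03,0.03,0,0,0,0,1],
  [0.03,0.03,0,0,0,0,1],
  [0.02,0.018,0,0,0,0,1],
  [0.0085,0.008,0,0,0,0,1],
  [0,0,0,0,0,0,1],
  [0,0,0,0,0,0,1],
])

```text
t: 18.6
ee_pos: [562.7, 33.5, 133.9]
ee_rot: [-2.193, -2.25, 0.001]
contact_force: [-0.2, -0.5, -0.5]
width: 85.5
gripper_force: 0.0
```

```bash
python3 - <<'E'
from look import *
look("b1",(545,583,-8,75),45,16)
E
```

```text
t 18.6 tcp [562.7  33.5 133.9] rot [-2.193e+00 -2.250e+00  1.000e-03] cam [561.2 111.1 259. ]
n 2601 lo [551.9  19.7  16.6] hi [576.1  57.5  39.6] mid [564.   38.6  28.1] nearend centre y 35.0
slices [[31.1, 552.5, 576.3], [32.9, 552.5, 576.2], [34.8, 552.5, 576.1], [36.7, 551.9, 576.0], [38.6, 551.8, 576.0], [40.5, 551.6, 575.9], [42.4, 551.6, 575.4], [44.3, 551.8, 575.4], [46.2, 552.1, 574.6]] lo slope -0.055 hi slope -0.094
```

View pics/b1.png

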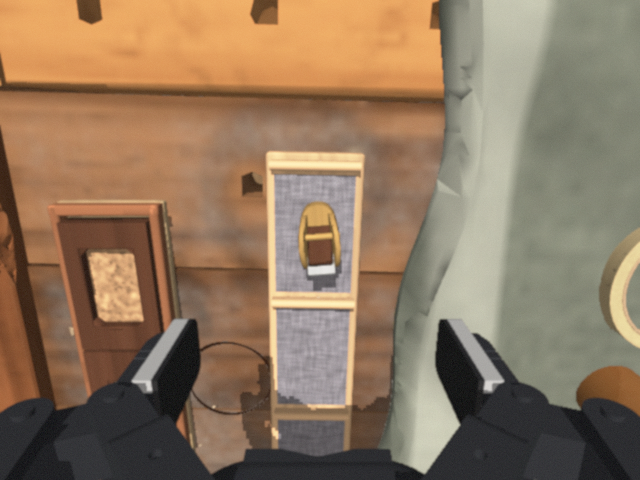

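Plane b is at (320,238): centre (564, 35), yaw ≈ +3.5°. Grip and carry.

Request:
apply_moves([
  [0.001,0.0015,-0.035,0,0,2,1],
  [0,0,-0.032,0,0,0,1],
  [0,0,-0.02,0,0,0,1],
  [0,0,-0.009,0,0,0,1],
  [0,0,0,0,0,0,1],
  [0,0,0,0,0,0,-1],
  [0,0,0,0,0,0,-1],
  [0,0,0,0,0,0,-1],
  [0,0,0,0,0,0,-1],
  [0,0,0,0,0,0,-1],
  [0,0,0,0,0,0,-1],
  [0,0,0,0,0,0,-1],
  [0,0,0,0,0,0,-1],
  [0,0,0,0,0,0,-1],
  [0,0,0,0,0,0,-1],
])

```text
t: 20.15
ee_pos: [564.5, 35.7, 38.2]
ee_rot: [2.152, 2.288, 0.001]
contact_force: [-2.6, 0.0, 9.2]
width: 22.8
gripper_force: 49.1
```

Request:
apply_moves([
  [0,0,0.008,0,0,0,-1],
  [0,0,0.02,0,0,0,-1],
  [0,0,0.03,0,0,0,-1],
  [-0.01,-0.002,0.01,0,0,-2,-1],
  [-0.025,-0.008,0,0,0,0,-1],
  [-0.03,-0.008,0,0,0,0,-1],
  [-0.03,-0.008,0,0,0,0,-1],
  [-0.026,-0.008,0,0,0,0,-1],
  [-0.01,-0.002,0,0,0,0,-1],
  [0,0,0,0,0,0,-1],
  [0,0,0,0,0,0,-1],
])

```text
t: 21.25
ee_pos: [434.0, -0.3, 105.9]
ee_rot: [2.192, 2.25, 0.001]
contact_force: [0.5, -0.4, -1.8]
width: 22.6
gripper_force: 49.5
```

```bash
python3 - <<'E'
from hold import *
hold("e4",45)
E
```

```text
t 21.25 tcp [ 4.340e+02 -3.000e-01  1.059e+02] rot [2.192e+00 2.250e+00 1.000e-03] w 22.6
n 4905 near end y 21.8 centre y -0.7 x mid 434.0
floor n 4864 x [398.8 465.4] y edge z12/z20 49.1 50.1 -> centre y 23.1
```

Request:
apply_moves([
  [-0.0015,-0.001,-0.02,0,0,0,-1],
  [0,0,-0.02,0,0,0,-1],
  [0,0,-0.012,0,0,0,-1],
  [0,0,-0.008,0,0,0,-1],
  [0,0,-0.004,0,0,0,-1],
  [0,0,-0.001,0,0,0,-1],
  [0,0,-0.0005,0,0,0,-1],
  [0,0,0,0,0,0,-1],
  [0,0,0,0,0,0,-1],
])

```text
t: 22.2
ee_pos: [431.9, -1.4, 40.4]
ee_rot: [2.192, 2.25, 0.0]
contact_force: [0.1, -0.1, -1.4]
width: 22.4
gripper_force: 49.5
```

Request:
apply_moves([
  [0.0003,0,-0.0006,0,0,0,-1],
  [0,0,-0.0004,0,0,0,-1],
  [0,0,0,0,0,0,-1],
])

```text
t: 22.5
ee_pos: [432.0, -1.4, 40.1]
ee_rot: [2.192, 2.25, 0.001]
contact_force: [-3.3, -0.2, 30.5]
width: 22.5
gripper_force: 53.5
```

Contact; release, rise, and back off to view all the docks.

Request:
apply_moves([
  [0,0,0,0,0,0,0.1],
  [0,0,0,0,0,0,0.1],
  [0,0,0,0,0,0,0.1],
  [0,0,0,0,0,0,0.1],
  [0,0,0.01,0,0,0,0.1],
  [0,0,0.025,0,0,0,0.1],
  [0,0,0.03,0,0,0,0.1],
  [0,-0.01,0.04,0,0,0,0.5],
  [0,-0.03,0.04,0,0,0,1],
  [0,-0.03,0.04,0,0,0,1],
  [0,-0.03,0.04,0,0,0,1],
  [0.02,-0.03,0.02,0,0,0,1],
  [0.02,-0.02,0,0,0,0,1],
  [0,0,0,0,0,0,1],
  [0,0,0,0,0,0,1],
])

```text
t: 24.0
ee_pos: [471.5, -151.3, 284.3]
ee_rot: [-2.192, -2.249, 0.0]
contact_force: [0.5, 0.6, -0.4]
width: 85.4
gripper_force: 0.0
```

```bash
python3 - <<'E'
from plant import env
from m import *
c=env.get_calibration("wrist");im,d=env.grab_frame("wrist");cv2.imwrite("pics/f1.png",im[:,:,::-1])
P=cloud(c["K"],c["view"],d);x,y,z=np.moveaxis(P,-1,0)
s=env.sense();print(s["t"],s["ee_pos"])
for n,cx,cy,L,W,h in(("a",435.2,-92,32,18,26),("b",432.3,-1.4,45,24,29),("c",440.5,-270.4,58,30,32),("d",438.1,-181.4,71,36,35)):
    q=P[(z>22.5)&(z<60)&(abs(x-cx)<30)&(abs(y-cy)<43)];lo,hi=np.percentile(q,1,0),np.percentile(q,99,0)
    print(n,len(q),"dxy",((lo+hi)/2)[:2].round(1)-[cx,cy],"ext",(hi-lo).round(1),"ztop",hi[2].round(1),"expect",12+h)
E
```

```text
24.05 [ 471.40033013 -150.85346986  284.20854392]
a 558 dxy [ 0.1 -1.3] ext [17.4 25.2 14.9] ztop 38.4 expect 38
b 1131 dxy [ 0.2 -4.1] ext [23.4 33.1 19.3] ztop 41.9 expect 41
c 1227 dxy [0.6 5. ] ext [29.  42.7 21.6] ztop 44.2 expect 44
d 2321 dxy [0.  0.9] ext [35.  66.9 24.4] ztop 47.2 expect 47
```

View pics/f1.png

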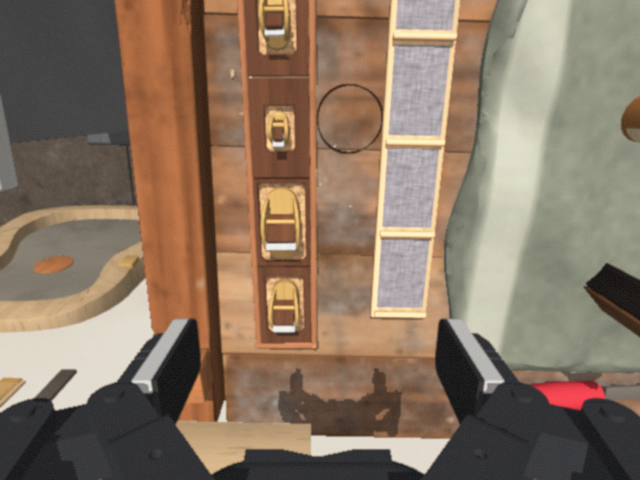

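All four planes sit flat in their recesses (u≈280; v≈25, 130, 222, 304), with tops at the expected heights. The bottle and strop are standing.

```bash
python3 -c "
from plant import env
print(env.hand_in())"
```

```text
the job is handed in; nothing more can be done
None
```

All four planes were set down in their matching docks, with the oil bottle and strop block left alone, and the job was handed in at about 24 s; no verdict was returned.

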